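Put the priming jars back in their stock trays

ROBOT

A 6-joint arm with a two-finger parallel gripper is mounted at the origin on the work surface. World frame = base frame: x ahead of the robot, y to its left, z up, the work surface at z = 0. Lengths are in m, angles in rad, forces in N, time in s.
With the tool pointing down it reaches from about 0.375 to 0.9 m from the base axis. Payload 3.1 kg.
Tool frame: the origin (TCP) lies at the centre of the arm's flange, where the gripper is bolted on; the fingertips stand robot.tip_extent ahead of it and the grasp point (between the pads) lies 164 mm ahead of it (robot.tip_extent is the distance from the TCP to the fingertips, in m); z points along the fingers, y is the line along which they close (so a half turn about z gives the same grasp; the last joint's range is limited). The gripper opens to 87 mm and grips with 3 to 60 N. Pads are 19 mm wide; open, the fingers measure 117 mm over their backs; the gripper's body (75 mm by 190 mm) begins 51 mm behind the grasp point.
Start: joints at [1.095, 0.527, 1.433, -0, 1.181, -0.178], TCP at [0.183, 0.597, 0.405] pointing down, gripper open.
Joint ranges: [-3.08, 3.08], [-0.75, 2.2], [0.22, 2.44], [-1.43, 4.57], [0, 2.65], [-2.85, 2.85]. Speed limits (rad/s): [2.79, 2.79, 3.14, 3.14, 3.14, 3.14].

INTERFACE

Orientations are given as a unit quaternion [x, y, z, w].
In Python, from rig import get_obs, camera, hand_in, cut_out, robot gives the robot as it stands.
- The arm moves only by the tool step_arm, never from a script. Its argument "rows" is a list of rows, each a list of 6 numbers: the shift along the world's x, y, z in m, then the turn, a rotation vector about the world's x, y, z in degrees. A call has 1 to 12 rows; each row shifts and turns the commanded pose from where the row before left it; what a row does not reach is not made up. A row lasts 1/8 s, in which the tool goes at most 62.5 mm and 10.7 degrees, less where a joint would pass 70% of its speed; a pose out of reach is approached as far as the arm can. A call is refused whole if a number of a shift passes 0.0625 or a number of a turn 10.7, either way. A call with a gripper value outside its range is refused whole. "jaw" is the finger opening in m, from 0 to 0.087, set as the call begins (left out, the last holds). The fingers move at their own pace and stop on an object; "squeeze" is the grip in N (left out, the last holds). Time passes only in rows, so rows that do not move let the fingers close. It gives the time, the measured TCP pose, the force, the opening and the grip force at its end, in the units of the state.
- get_obs(): the state, without advancing time (a new reading comes with each control period).
- camera(name): name is "scene" or "side" or "wrist"; returns a dict with "pixels" (384x512x3 uint8, blue, green, red), "depth" (384x512 float32, m along the optical axis (not along the pixel's ray), 0 where there is no reading), "fov_y" (degrees; the focal length in pixels is half the picture's height over the tangent of half this angle, whatever the lens; pixels are square), "cx", "cy" (the principal point, pixels), "extrinsics" (4x4, takes a point from camera to world coordinates); the wrist camera has in their place "mount" (4x4, takes a point from camera to tool coordinates, whose origin is the TCP and whose axes are the flange's). Camera axes: x right, y up, looking along -z (the intrinsics and any distortion apply to the point x, -y, -z); pixel columns grow to the right and rows downward; lengths in m; the calibration is good to about 2 mm. A picture is of the moment at which its call begins: read the wrist's pose just before it.
- hand_in(): hands the job in; it is judged then, once.
Trained networks look in the newest picture that a camera, given by its name, has taken for a name from the list of things; names that differ only in an ending like _2 or _b are one class to them, and where a whole thing is asked for, a point or a joint stands for the part that bears it (a point fixed in the world has none). Each returns a list of dicts, best first, with "confidence" (0 to 1); they miss things now and then, are a little off and sometimes report something else, mostly with a low value. They report only what shows in the picture. A call takes as long as a camera call.
- cut_out(label, camera): "region" (384x512 bool, what is visible of it) and "extent" ([centre column, centre row, width, height] in pixels, round what is visible of it).
The state is a dict: "time": time; "q": joint angles; "joint_velocities": joint speeds; "joint_torque": joint torques, N m; "position": TCP position; "tool_rot": TCP orientation; "ft_force": force on the tool from outside, world axes, zero at the start; "moment": the same for the moment, N m; "grip_width": finger opening in m; "grip_force": force on a finger pad.
Only numpy, scipy, OpenCV 4.12 (cv2) and the standard library are available. Lean on these libraries where they do the work, as an engineer would, in place of code of your own. Each camera call takes 0.05 s, during which the arm holds its last target. There are 200 camera calls.

TASK

Clear the lidded paint jars off the mask painter's bench: put the tall jar, the wide jar and the two small pots back in the wooden stock trays, each upright in a free place of the tray that already holds a jar of its own size. They are glass, so set them down rather than let them drop, and leave the jars that already stand in the trays where they are.

Things in the scene. Friction and masses are not known exactly. Their poses are not given: they have to be found in the camera images.
- jar_tall: closed glass jar of white priming paint, white ribbed screw lid, plain brown label band; tall narrow size: 50 mm diameter, 88 mm high over the lid, about 0.24 kg. Stands loose on the bench; to be put away. Origin: centre of the underside; z up its axis. Sides straight and upright, lid flush with the  pinch them anywhere.
- jar_wide: closed glass jar of white priming paint, white ribbed screw lid, plain brown label band; squat wide size: 64 mm diameter, 62 mm high over the lid, about 0.26 kg. Stands loose on the bench; to be put away. Origin: centre of the underside; z up its axis. Sides straight and upright, lid flush with the  pinch them anywhere.
- pot_a: closed glass jar of white priming paint, white ribbed screw lid, plain brown label band; small pot: 40 mm diameter, 52 mm high over the lid, about 0.09 kg. Stands loose on the bench; to be put away. Origin: centre of the underside; z up its axis. Sides straight and upright, lid flush with the  pinch them anywhere. Same as the other pot; either takes either free place.
- pot_b: closed glass jar of white priming paint, white ribbed screw lid, plain brown label band; small pot: 40 mm diameter, 52 mm high over the lid, about 0.09 kg. Stands loose on the bench; to be put away. Origin: centre of the underside; z up its axis. Sides straight and upright, lid flush with the  pinch them anywhere. Same as the other pot; either takes either free place.
- tray_tall: low wooden jar tray, fixed: one row of square places along its y axis; boards 5 mm thick, floor top 5 mm above the bench, sides and dividers 16 mm high, end boards 30 mm. Origin: underside, middle of the tray; x across the row, z up. Two places, each 66 mm square inside, for the tall jars: centres at y = +35.5 mm (taken by a tall jar) and y = -35.5 mm (free), x = 0.
- tray_wide: low wooden jar tray, fixed: one row of square places along its y axis; boards 5 mm thick, floor top 5 mm above the bench, sides and dividers 16 mm high, end boards 30 mm. Origin: underside, middle of the tray; x across the row, z up. Two places, each 80 mm square inside, for the wide jars: centres at y = -42.5 mm (taken by a wide jar) and y = +42.5 mm (free), x = 0.
- tray_small: low wooden jar tray, fixed: one row of square places along its y axis; boards 5 mm thick, floor top 5 mm above the bench, sides and dividers 16 mm high, end boards 30 mm. Origin: underside, middle of the tray; x across the row, z up. Three places, each 56 mm square inside, for the small pots: centres at y = +61 mm (taken by a small pot), y = 0 and y = -61 mm (both free), x = 0.
- stock_tall: closed glass jar of white priming paint, white ribbed screw lid, plain brown label band; tall narrow size: 50 mm diameter, 88 mm high over the lid. Loose, already standing in its place in tray_tall; it stays there. Origin: centre of the underside.
- stock_wide: closed glass jar of white priming paint, white ribbed screw lid, plain brown label band; squat wide size: 64 mm diameter, 62 mm high over the lid. Loose, already standing in its place in tray_wide; it stays there. Origin: centre of the underside.
- stock_small: closed glass jar of white priming paint, white ribbed screw lid, plain brown label band; small pot: 40 mm diameter, 52 mm high over the lid. Loose, already standing in its place in tray_small; it stays there. Origin: centre of the underside.

How it is judged:
By the outcome, as a careful person would: the job done as asked, in the order asked, and still so for the second after the job is handed in, with the robot touching nothing.
It also fails if it takes over 109 s, if anything falls off the work surface, if the arm or the gripper's body presses on something with over 40 N, if the wrist force passes 120 N, or if a joint passes its speed limit or range.

## Working session

There is one attempt and no reset: what is moved stays moved. The work goes in short steps, Python scripts to look and compute and a tool call to move; the robot and the scene stay as the last step left them, time stands still between calls to the robot, and variables do not carry over. Pictures are saved under pics/ and viewed, at most 14 in all, crops included, and the job is handed in when it is done.

Besides the shell and the picture viewer there is one more tool, called after "Request:" as name(argument=value, ...) on one line, values as JSON. step_arm: Moves the arm, as the interface text tells. Its arguments: {"type":"object","properties":{"rows":{"type":"array"},"jaw":{"type":"number"},"squeeze":{"type":"number"}},"required":["rows"]}

```bash
mkdir -p pics; cat > h.py <<'E'
import numpy as np, cv2
from rig import get_obs, camera, hand_in, cut_out, robot
from scipy.spatial.transform import Rotation as R
def cloud(c,o=None):
    h,w=c["depth"].shape; f=h/2/np.tan(np.radians(c["fov_y"])/2)
    v,u=np.mgrid[:h,:w]; d=c["depth"]
    p=np.stack([(u-c["cx"])/f*d,-(v-c["cy"])/f*d,-d,np.ones_like(d)],-1)
    if "extrinsics" in c: T=np.array(c["extrinsics"])
    else:
        W=np.eye(4);W[:3,:3]=R.from_quat(o["tool_rot"]).as_matrix();W[:3,3]=o["position"];T=W@np.array(c["mount"])
    return (p@T.T)[...,:3]
E
python3 - <<'E'
from h import *
o=get_obs(); print(o["position"],o["tool_rot"],o["grip_width"],robot.tip_extent)
for n in ["scene","side"]:
    c=camera(n); cv2.imwrite(f"pics/{n}0.png",c["pixels"]); P=cloud(c); np.save(n,P)
    print(n,{k:c[k] for k in c if k not in("pixels","depth","extrinsics","mount")},np.array(c["extrinsics"])[:3,3])
    for l in ["jar_tall","jar_wide","pot_a","tray_tall","tray_wide","tray_small","stock_tall","stock_wide","stock_small"]:
        for d in cut_out(l,n):
            if d["confidence"]<.3: continue
            q=P[d["region"]&(c["depth"]>0)]
            if len(q): print(l,round(d["confidence"],2),np.round(d["extent"]),np.round(np.median(q,0),3),np.round(np.percentile(q,[2,98],0),3).tolist())
E
```

```text
[0.1831939  0.59719068 0.4037858 ] [ 1.48326429e-01  9.88937875e-01 -1.01978708e-03 -3.31477215e-04] 0.08668730297864671 0.1822
scene {'fov_y': 47.03301415522017, 'cx': 248.10766404664716, 'cy': 191.09149166169124} [0.89425848 0.5752347  0.74078308]
jar_wide 0.88 [218. 109.  26.  34.] [ 0.461 -0.278  0.048] [[0.427, -0.322, 0.002], [0.484, -0.265, 0.063]]
pot_a 0.79 [248. 153.  18.  27.] [ 0.478 -0.091  0.037] [[0.456, -0.116, 0.001], [0.491, -0.083, 0.053]]
tray_tall 0.59 [174. 144.  59.  50.] [ 0.619 -0.246  0.01 ] [[0.559, -0.319, -0.002], [0.651, -0.166, 0.03]]
tray_wide 0.58 [216. 221.  59.  66.] [0.638 0.045 0.005] [[0.581, -0.073, 0.001], [0.683, 0.109, 0.029]]
tray_wide 0.39 [306. 200.  23.  31.] [0.45  0.097 0.038] [[0.427, 0.069, -0.002], [0.462, 0.11, 0.053]]
tray_small 0.6 [289. 289.  91.  94.] [0.595 0.231 0.006] [[0.55, 0.153, 0.001], [0.63, 0.339, 0.029]]
stock_tall 0.6 [182. 138.  22.  39.] [ 0.605 -0.192  0.069] [[0.579, -0.225, 0.013], [0.622, -0.183, 0.094]]
stock_tall 0.41 [249. 153.  14.  24.] [ 0.478 -0.093  0.036] [[0.457, -0.135, -0.001], [0.491, -0.083, 0.053
[... 1004 characters left out ...]
  0.073] [[0.573, -0.235, 0.009], [0.616, -0.191, 0.095]]
tray_tall 0.91 [345. 249.  77.  59.] [ 0.601 -0.265  0.006] [[0.558, -0.321, 0.002], [0.649, -0.178, 0.03]]
tray_wide 0.82 [273. 182.  62.  59.] [0.619 0.045 0.009] [[0.566, -0.078, -0.0], [0.682, 0.105, 0.031]]
tray_small 0.59 [205. 151.  65.  42.] [0.588 0.221 0.009] [[0.547, 0.147, 0.002], [0.627, 0.329, 0.029]]
stock_tall 0.95 [335. 229.  26.  42.] [ 0.584 -0.218  0.072] [[0.573, -0.235, 0.008], [0.619, -0.188, 0.095]]
stock_wide 0.89 [279. 184.  29.  37.] [ 0.603 -0.038  0.061] [[0.585, -0.058, 0.014], [0.641, -0.003, 0.069]]
stock_small 0.62 [191. 133.  14.  24.] [0.573 0.291 0.042] [[0.561, 0.282, 0.008], [0.595, 0.316, 0.059]]
```

```bash
python3 - <<'E'
from h import *
S=np.load("scene.npy").reshape(-1,3); D=np.load("side.npy").reshape(-1,3)
for n,x,y,z in [("tall",.435,.297,.088),("wide",.453,-.3,.062),("potA",.47,-.105,.052),("potB",.442,.09,.052),("s_tall",.597,-.21,.093),("s_wide",.615,-.027,.067),("s_small",.58,.303,.057)]:
    for P in(S,D,np.r_[S,D]):
        m=(np.hypot(P[:,0]-x,P[:,1]-y)<.05)&(abs(P[:,2]-z)<.005); q=P[m]
        if len(q)<5: print(n,len(q)); continue
        (c,r)=cv2.minEnclosingCircle(q[:,:2].astype(np.float32)); print(n,len(q),np.round(c,4),round(r,4),"mean",q.mean(0).round(4))
T={"tall":(.605,-.245,.12),"wide":(.625,.018,.12),"small":(.588,.243,.13)}
for n,(x,y,w) in T.items():
    for P in(S,D,np.r_[S,D]):
        m=(abs(P[:,0]-x)<.075)&(abs(P[:,1]-y)<w)&(P[:,2]>.012)&(P[:,2]<.032); q=P[m]
        r=cv2.minAreaRect(q[:,:2].astype(np.float32)); print(n,len(q),np.round(r[0],4),np.round(r[1],4),round(r[2],1))
a=[cv2.imread(f"pics/{n}0.png") for n in("scene","side")]
cv2.imwrite("pics/both.png",cv2.resize(np.hstack([i[60:360,100:400] for i in a]),(800,400)))
E
```

```text
tall 491 [0.4377 0.2955] 0.0255 mean [0.4389 0.2969 0.0875]
tall 195 [0.4373 0.2935] 0.0256 mean [0.4365 0.2912 0.0879]
tall 686 [0.4372 0.2944] 0.0262 mean [0.4383 0.2953 0.0876]
wide 290 [ 0.4542 -0.2972] 0.033 mean [ 0.4548 -0.2946  0.0611]
wide 814 [ 0.4533 -0.2995] 0.0326 mean [ 0.452  -0.3003  0.062 ]
wide 1104 [ 0.4538 -0.298 ] 0.0338 mean [ 0.4528 -0.2988  0.0618]
potA 150 [ 0.4727 -0.1037] 0.0205 mean [ 0.4729 -0.1015  0.0511]
potA 213 [ 0.4725 -0.1058] 0.0205 mean [ 0.471  -0.1067  0.0517]
potA 363 [ 0.4721 -0.104 ] 0.0211 mean [ 0.4718 -0.1046  0.0515]
potB 203 [0.4424 0.0898] 0.0206 mean [0.4428 0.091  0.0512]
potB 164 [0.4411 0.087 ] 0.0205 mean [0.4405 0.0861 0.0519]
potB 367 [0.441 0.089] 0.0218 mean [0.4418 0.0888 0.0515]
s_tall 227 [ 0.5977 -0.2078] 0.0257 mean [ 0.5986 -0.2063  0.092 ]
s_tall 341 [ 0.5978 -0.2104] 0.0253 mean [ 0.5963 -0.2116  0.093 ]
s_tall 568 [ 0.598  -0.2088] 0.0265 mean [ 0.5972 -0.2095  0.0926]
s_wide 514 [ 0.6168 -0.0259] 0.0327 mean [ 0.6172 -0.0233  0.0662]
s_wide 387 [ 0.617  -0.0272] 0.033 mean [ 0.6143 -0.0288  0.0671]
s_wide 901 [ 0.6167 -0.0267] 0.0332 mean [ 0.6159 -0.0257  0.0666]
s_small 359 [0.5806 0.3046] 0.02 mean [0.5813 0.3053 0.0562]
s_small 105 [0.579  0.3039] 0.0212 mean [0.579  0.3007 0.0568]
s_small 464 [0.5793 0.3036] 0.0212 mean [0.5808 0.3043 0.0564]
tall 563 [ 0.6045 -0.2438] [0.0784 0.1519] 10.1
tall 666 [ 0.6046 -0.2453] [0.0791 0.1473] 9.7
tall 1229 [ 0.6042 -0.2438] [0.0791 0.1519] 10.0
wide 903 [0.6258 0.0167] [0.1772 0.0905] 76.4
wide 706 [0.6265 0.0149] [0.1781 0.0918] 76.4
wide 1609 [0.6264 0.0155] [0.1793 0.0924] 76.4
small 1101 [0.5892 0.2438] [0.0678 0.1898] 7.8
small 517 [0.5895 0.2422] [0.0712 0.1908] 8.0
small 1618 [0.5894 0.2427] [0.0712 0.1918] 8.0
```

View pics/both.png

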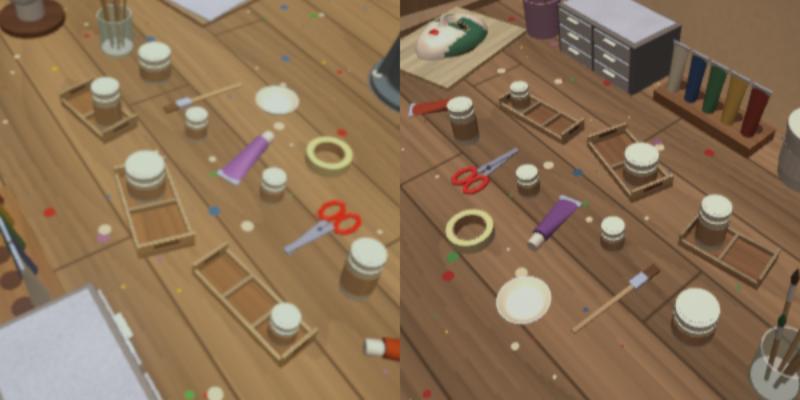

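The crops show the loose jars and trays matching the measurements. Tall jar is at (463,120) on the right, wide jar at (697,315), pots at (527,178) and (612,230). A glass with brushes stands near the wide jar at (780,350), so I'm checking the tall clutter next.

```bash
python3 - <<'E'
from h import *
P=np.r_[np.load("scene.npy").reshape(-1,3),np.load("side.npy").reshape(-1,3)]
m=(P[:,0]>.3)&(P[:,0]<.85)&(abs(P[:,1])<.5)
q=P[m]; H=np.zeros((28,25))
np.maximum.at(H,(((q[:,0]-.3)/.02).astype(int),((q[:,1]+.5)/.04).astype(int)),q[:,2])
print("cols y=-.5.. step .04"); 
for i,r in enumerate(H): print("%.2f"%(.3+.02*i),*["%3d"%(v*1000) for v in r])
E
```

```text
cols y=-.5.. step .04
0.30   1   1   1   3   3   2   3   7   4  18  18  15   3  27  26  27   3   3   2   3   3   3   4   3   4
0.32   1   1   2   3   3   3   2   9   6  17  17   2   2  26  26  25   3   2   2   3   3   2   3   3   3
0.34   2   3   3   3   3   2   3  10   3   5   3   2  17  25  26   4  11  11   2   3   3   3   3   3   3
0.36   1   1   4   3   3   2   3  10   7   3   2  24  24   4   3   3  11  11   2   2   2   3   2   3   3
0.38   2   3   3   3   3   3   3  10   3   3   3  26  27   4   3   3  11  11   3   3   3   2   2   7   3
0.40   1   3   3   2   3   3   3  10   3   3   3  21  27   2   2   3   8   9   3  89  91   2  11  14   5
0.42   2   3   3   3  64  67   2  10   8   2   3  10  20   9  55  54   5   9   3  91  90   3  19  17   2
0.44   2 192 182   2  64  65   2  12   7  53  53   3  15  10  54  53   2  10   3  91  91   3  23  19   3
0.46  85 128 132   3  65  64   3  12   7  55  54   3  11   9  53   2   3   8   3  88  88   2  28  14  11
0.48  86 201 221   2  62  65   2  11   9  54  54   4   6   4   3   2   3   8   2   4   2  23  26   3  15
0.50   3 211 208   2   2   2
[... 1161 characters left out ...]
 2   3   3   3   3   3   3   3   2   3   2   3   3   3   3   2   2   3
0.74   3   3   3   3   3   3   2   3   2   3   2   2   2   1   2   4   3   2   2   4   2   2   3   4   2
0.76   7   2   3   3   3   2   2   4   2   3   3   2   2   3   2   2   2 111 115   3   2 116   3   3  77
0.78   8   5 110 116 115   2 123   3   2   2   3   2   2   3   2   2 126 129 128 130 129 130 129 125 100
0.80   8   2 117 117 116 126 126 125   3  32  32  32  33  32  32  30 127 130 130 130 130 130 130 127 216
0.82  37   2 117 116 117 126 126 126 123  76  75  78  77  79  79  73 127 131 130 130 130 130 131 128 101
0.84  34   2 115 116 115 125 126 126 124 121 115 117 121 118 113 122 127 129 130 129 131 130 130 125 101
```

Request:
step_arm(rows=[[0.0254,-0.0303,-0.0074,0,0,-6.8],[0.0254,-0.0303,-0.0074,0,0,-6.8],[0.0254,-0.0303,-0.0074,0,0,-6.8],[0.0254,-0.0303,-0.0074,0,0,-6.8],[0.0254,-0.0303,-0.0074,0,0,-6.8],[0.0254,-0.0303,-0.0074,0,0,-6.8],[0.0254,-0.0303,-0.0074,0,0,-6.8],[0.0254,-0.0303,-0.0074,0,0,-6.8],[0.0254,-0.0303,-0.0074,0,0,-6.8],[0.0254,-0.0303,-0.0074,0,0,-6.8],[0,0,0,0,0,0]], jaw=0.087, squeeze=25)

```text
time: 2.38
position: [0.4392, 0.2928, 0.3304]
tool_rot: [0.677, 0.736, 0.0, 0.0]
ft_force: [-0.4, 0.1, -0.7]
grip_width: 0.0871
grip_force: 0.0
```

```bash
python3 - <<'E'
from h import *
o=get_obs();print(o["position"],R.from_quat(o["tool_rot"]).as_matrix().round(3),o["q"])
c=camera("wrist");print(np.array(c["mount"]).round(3));cv2.imwrite("pics/w1.png",c["pixels"])
P=cloud(c,o); q=P[(c["depth"]>0)&(abs(P[...,2]-.088)<.006)&(np.hypot(P[...,0]-.4375,P[...,1]-.2945)<.04)]
print(len(q),cv2.minEnclosingCircle(q[:,:2].astype(np.float32)) if len(q) else "",q.mean(0))
E
```

```text
[0.43919686 0.29277719 0.3304386 ] [[-0.082  0.997  0.   ]
 [ 0.997  0.082 -0.   ]
 [-0.     0.    -1.   ]] [ 3.76161542e-01  5.03717293e-01  1.74900243e+00 -3.51926512e-04
  8.88565491e-01  2.94282660e-01]
[[-0.     0.955  0.296  0.082]
 [ 1.     0.     0.    -0.   ]
 [ 0.     0.296 -0.955  0.02 ]
 [ 0.     0.     0.     1.   ]]
3109 ((0.438525915145874, 0.294585645198822), 0.02500688098371029) [0.43822351 0.29605287 0.08831197]
```

View pics/w1.png

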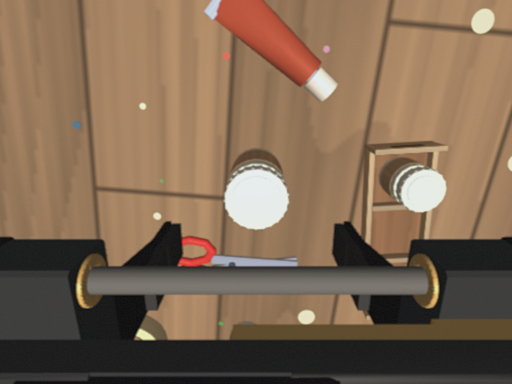

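Wrist view: the tall jar's lid is at (256,195), centred between the fingers. Descending.

Request:
step_arm(rows=[[-0.001,0.0015,-0.03,0,0,0],[0,0,-0.03,0,0,0],[0,0,-0.025,0,0,0],[0,0,-0.016,0,0,0],[0,0,0,0,0,0]])

```text
time: 3.05
position: [0.4357, 0.2965, 0.229]
tool_rot: [0.676, 0.737, -0.001, -0.001]
ft_force: [-0.9, -0.5, 0.5]
grip_width: 0.087
grip_force: 0.0
```

Request:
step_arm(rows=[[0,0,0,0,0,0],[0,0,0,0,0,0],[0,0,0,0,0,0],[0,0,0,0,0,0],[0,0,0,0,0,0],[0,0,0,0,0,0]], jaw=0.03)

```text
time: 3.8
position: [0.4371, 0.2962, 0.2302]
tool_rot: [0.676, 0.737, 0.001, 0.001]
ft_force: [2.4, 0.5, 2.9]
grip_width: 0.0499
grip_force: 25.0
```

Request:
step_arm(rows=[[0,0,0.01,0,0,0],[0,0,0.025,0,0,0],[0,0,0.03,0,0,0],[0,0,0.03,0,0,0],[0.005,-0.015,0.025,0,0,0],[0.01,-0.03,0,0,0,0],[0.012,-0.04,0,0,0,0],[0.012,-0.04,0,0,0,0],[0.012,-0.04,0,0,0,0],[0.012,-0.04,0,0,0,0],[0.012,-0.04,0,0,0,0],[0.012,-0.04,0,0,0,0]])

```text
time: 5.3
position: [0.5226, 0.0099, 0.3494]
tool_rot: [0.676, 0.737, -0.001, -0.001]
ft_force: [0.3, 0.6, -2.6]
grip_width: 0.0496
grip_force: 25.0
```

Request:
step_arm(rows=[[0.012,-0.04,0,0,0,0],[0.012,-0.04,0,0,0,0],[0.012,-0.04,0,0,0,0],[0.012,-0.04,0,0,0,0],[0.012,-0.04,0,0,0,0],[0.0117,-0.04,0,0,0,0],[0.01,-0.03,0,0,0,0],[0.005,-0.015,0,0,0,0],[0,-0.004,0,0,0,0],[0,0,0,0,0,0],[0,0,0,0,0,0]])

```text
time: 6.68
position: [0.6098, -0.2766, 0.3497]
tool_rot: [0.676, 0.737, 0.0, -0.001]
ft_force: [-0.7, 0.2, -2.5]
grip_width: 0.0499
grip_force: 25.0
```

Request:
step_arm(rows=[[0.001,-0.001,-0.02,0,0,0],[0,0,-0.03,0,0,0],[0,0,-0.03,0,0,0],[0,0,-0.018,0,0,0],[0,0,-0.008,0,0,0],[0,0,-0.003,0,0,0],[0,0,-0.002,0,0,0],[0,0,0,0,0,0],[0,0,0,0,0,0]])

```text
time: 7.8
position: [0.6112, -0.2791, 0.2395]
tool_rot: [0.676, 0.737, 0.0, 0.001]
ft_force: [-0.2, 0.5, -2.0]
grip_width: 0.0495
grip_force: 25.0
```

```bash
python3 - <<'E'
from h import *
o=get_obs();print(o["position"],o["ft_force"])
a=camera("side")["pixels"][140:300,240:440];b=camera("scene")["pixels"][60:220,110:310];cv2.imwrite("pics/p1.png",cv2.resize(np.hstack([a,b]),(800,320)))
E
```

```text
[ 0.61122016 -0.2791293   0.23950085] [-0.17345598  0.49759487 -1.97234154]
```

View pics/p1.png

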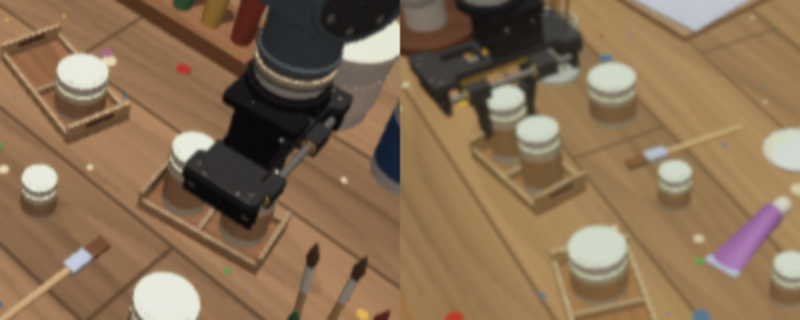

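The held jar is over the free place, at (245,230) in the left view. Lowering gently.

Request:
step_arm(rows=[[0,0,-0.0015,0,0,0],[0,0,-0.0015,0,0,0],[0,0,-0.001,0,0,0],[0,0,-0.0005,0,0,0],[0,0,0,0,0,0]])

```text
time: 8.52
position: [0.611, -0.279, 0.2351]
tool_rot: [0.676, 0.737, -0.0, 0.0]
ft_force: [-1.4, 1.1, 5.7]
grip_width: 0.0493
grip_force: 25.0
```

Request:
step_arm(rows=[[0,0,0,0,0,0],[0,0,0,0,0,0],[0,0,0,0,0,0],[0,0,0,0,0,0],[0,0,0,0,0,0]], jaw=0.087)

```text
time: 9.15
position: [0.6111, -0.279, 0.2341]
tool_rot: [0.676, 0.737, 0.0, -0.0]
ft_force: [0.3, 0.4, 0.8]
grip_width: 0.0854
grip_force: 0.0
```

Request:
step_arm(rows=[[0,0,0.02,0,0,0],[0,0,0.03,0,0,0],[0,0,0.03,0,0,0],[0,0,0.03,0,0,0],[-0.025,-0.002,0,0,0,0],[-0.04,-0.004,0,0,0,0],[-0.04,-0.005,0,0,0,0],[-0.035,-0.004,0,0,0,0],[-0.017,-0.0033,0,0,0,0],[0,0,0,0,0,0],[0,0,0,0,0,0]])

```text
time: 10.52
position: [0.4551, -0.2977, 0.3448]
tool_rot: [0.676, 0.737, 0.0, 0.001]
ft_force: [-0.4, 0.2, 0.7]
grip_width: 0.087
grip_force: 0.0
```

```bash
cat > wl.py <<'E'
from h import *
import sys
def lid(x,y,z):
    o=get_obs(); c=camera("wrist"); P=cloud(c,o)
    q=P[(c["depth"]>0)&(abs(P[...,2]-z)<.006)&(np.hypot(P[...,0]-x,P[...,1]-y)<.045)]
    print("TCP",o["position"].round(4) if hasattr(o["position"],"round") else o["position"],len(q),cv2.minEnclosingCircle(q[:,:2].astype(np.float32)) if len(q) else "")
lid(*map(float,sys.argv[1:]))
E
python3 wl.py .4538 -.2983 .062
python3 - <<'E'
from h import *
c=camera("scene");P=cloud(c).reshape(-1,3)
for n,x,y in(("placed",.611,-.28),("stock",.598,-.209)):
    q=P[(abs(P[:,2]-.0925)<.005)&(np.hypot(P[:,0]-x,P[:,1]-y)<.04)]; print(n,len(q),cv2.minEnclosingCircle(q[:,:2].astype(np.float32)),q[:,2].mean())
E
```

```text
TCP [ 0.4551 -0.2977  0.3448] 3790 ((0.454830139875412, -0.29958558082580566), 0.03205706924200058)
placed 211 ((0.6095566153526306, -0.2768975794315338), 0.025347933173179626) 0.09196974602303445
stock 235 ((0.5975586771965027, -0.20908133685588837), 0.027077876031398773) 0.09182547521305369
```

Request:
step_arm(rows=[[-0.0005,-0.001,-0.025,0,0,0],[0,0,-0.04,0,0,0],[0,0,-0.035,0,0,0],[0,0,-0.023,0,0,0],[0,0,-0.0115,0,0,0],[0,0,0,0,0,0],[0,0,0,0,0,0]])

```text
time: 11.5
position: [0.4541, -0.2985, 0.2105]
tool_rot: [0.676, 0.737, -0.0, 0.001]
ft_force: [-0.1, -0.7, -0.5]
grip_width: 0.087
grip_force: 0.0
```

Request:
step_arm(rows=[[0,0,0,0,0,0],[0,0,0,0,0,0],[0,0,0,0,0,0],[0,0,0,0,0,0],[0,0,0,0,0,0]], jaw=0.045)

```text
time: 12.12
position: [0.4537, -0.2985, 0.2102]
tool_rot: [0.676, 0.737, 0.0, 0.0]
ft_force: [-0.5, 0.2, 4.7]
grip_width: 0.0635
grip_force: 25.0
```

Request:
step_arm(rows=[[0,0,0.01,0,0,0],[0,0,0.025,0,0,0],[0,0,0.03,0,0,0],[0,0,0.03,0,0,0],[0,0.01,0.025,0,0,0],[0.01,0.025,0.005,0,0,0],[0.019,0.035,0,0,0,0],[0.02,0.04,0,0,0,0],[0.02,0.04,0,0,0,0],[0.02,0.04,0,0,0,0],[0.02,0.04,0,0,0,0],[0.02,0.04,0,0,0,0]])

```text
time: 13.62
position: [0.5826, -0.0269, 0.3346]
tool_rot: [0.676, 0.737, -0.0, -0.001]
ft_force: [-0.1, -0.5, -2.0]
grip_width: 0.0632
grip_force: 25.0
```

Request:
step_arm(rows=[[0.02,0.035,0,0,0,0],[0.018,0.03,0,0,0,0],[0.012,0.0155,0,0,0,0],[0.003,0.005,0,0,0,0],[0,0,0,0,0,0],[0,0,0,0,0,0]])

```text
time: 14.38
position: [0.635, 0.0561, 0.3346]
tool_rot: [0.676, 0.736, -0.001, -0.0]
ft_force: [-0.8, -0.1, -1.9]
grip_width: 0.0635
grip_force: 25.0
```

Request:
step_arm(rows=[[0.001,0.0015,-0.02,0,0,0],[0,0,-0.035,0,0,0],[0,0,-0.03,0,0,0],[0,0,-0.018,0,0,0],[0,0,-0.008,0,0,0],[0,0,-0.003,0,0,0],[0,0,0,0,0,0],[0,0,0,0,0,0]])

```text
time: 15.38
position: [0.6369, 0.0587, 0.2217]
tool_rot: [0.676, 0.737, 0.001, 0.001]
ft_force: [0.2, -0.4, -2.4]
grip_width: 0.0634
grip_force: 25.0
```

Request:
step_arm(rows=[[0,0,-0.002,0,0,0],[0,0,-0.0015,0,0,0],[0,0,-0.001,0,0,0],[0,0,-0.0005,0,0,0],[0,0,0,0,0,0]])

```text
time: 16.0
position: [0.6365, 0.0587, 0.2156]
tool_rot: [0.676, 0.737, -0.0, -0.0]
ft_force: [0.3, -0.5, -1.9]
grip_width: 0.0642
grip_force: 25.0
```

Request:
step_arm(rows=[[0,0,-0.0005,0,0,0],[0,0,-0.0005,0,0,0],[0,0,0,0,0,0]])

```text
time: 16.38
position: [0.6366, 0.0587, 0.2152]
tool_rot: [0.676, 0.737, 0.0, 0.0]
ft_force: [-1.2, 0.3, 2.0]
grip_width: 0.0638
grip_force: 25.0
```

Contact. Releasing.

Request:
step_arm(rows=[[0,0,-0.0003,0,0,0],[0,0,0,0,0,0]])

```text
time: 16.62
position: [0.6365, 0.0587, 0.2152]
tool_rot: [0.676, 0.737, 0.0, 0.0]
ft_force: [-2.1, 0.1, 5.4]
grip_width: 0.0635
grip_force: 25.0
```

Request:
step_arm(rows=[[0,0,0,0,0,0],[0,0,0,0,0,0],[0,0,0,0,0,0],[0,0,0,0,0,0]], jaw=0.087)

```text
time: 17.12
position: [0.6366, 0.0586, 0.2142]
tool_rot: [0.676, 0.737, -0.0, -0.0]
ft_force: [-0.0, -0.4, -0.1]
grip_width: 0.0855
grip_force: 0.0
```

Request:
step_arm(rows=[[0,0,0.02,0,0,0],[0,0,0.03,0,0,0],[0,0,0.03,0,0,0],[0,0,0.03,0,0,0],[-0.025,0.004,0,0,0,0],[-0.04,0.006,0,0,0,0],[-0.045,0.007,0,0,0,0],[-0.04,0.006,0,0,0,0],[-0.03,0.005,0,0,0,0],[-0.015,0.002,0,0,0,0],[0,0,0,0,0,0],[0,0,0,0,0,0]])

```text
time: 18.62
position: [0.4432, 0.0884, 0.325]
tool_rot: [0.676, 0.737, 0.001, 0.001]
ft_force: [0.5, -0.5, -0.3]
grip_width: 0.0872
grip_force: 0.0
```

```bash
python3 wl.py .4418 .0884 .052
python3 - <<'E'
from h import *
for n in("scene","side"):
    c=camera(n);P=cloud(c).reshape(-1,3)
    for n,x,y,z in(("placed",.636,.057,.067),("stock",.6168,-.0265,.067)):
        q=P[(abs(P[:,2]-z)<.004)&(np.hypot(P[:,0]-x,P[:,1]-y)<.041)]
        if len(q):print(n,len(q),cv2.minEnclosingCircle(q[:,:2].astype(np.float32)),q[:,2].mean())
E
```

```text
TCP [0.4432 0.0884 0.325 ] 1577 ((0.4426865875720978, 0.08845735341310501), 0.0201068427413702)
placed 587 ((0.6355881690979004, 0.05982054024934769), 0.03258325159549713) 0.06635443942371069
stock 511 ((0.6152961850166321, -0.024104882031679153), 0.0334697850048542) 0.06621953264643611
placed 327 ((0.6359841823577881, 0.05731968209147453), 0.0328802615404129) 0.06705142054782895
stock 380 ((0.6170420050621033, -0.02696196734905243), 0.03308505192399025) 0.06710808801524339
```

Request:
step_arm(rows=[[-0.0005,0,-0.025,0,0,0],[0,0,-0.035,0,0,0],[0,0,-0.03,0,0,0],[0,0,-0.022,0,0,0],[0,0,-0.011,0,0,0],[0,0,0,0,0,0],[0,0,0,0,0,0]])

```text
time: 19.65
position: [0.4414, 0.0887, 0.202]
tool_rot: [0.676, 0.737, 0.0, 0.0]
ft_force: [-0.3, 0.1, 0.4]
grip_width: 0.0869
grip_force: 0.0
```

Request:
step_arm(rows=[[0,0,0,0,0,0],[0,0,0,0,0,0],[0,0,0,0,0,0],[0,0,0,0,0,0],[0,0,0,0,0,0],[0,0,0,0,0,0],[0,0,0,0,0,0]], jaw=0.025, squeeze=20)

```text
time: 20.52
position: [0.4412, 0.0887, 0.2014]
tool_rot: [0.676, 0.737, 0.0, 0.0]
ft_force: [0.7, 0.3, 0.4]
grip_width: 0.0394
grip_force: 20.0
```

Request:
step_arm(rows=[[0,0,0.01,0,0,0],[0,0,0.025,0,0,0],[0,0,0.03,0,0,0],[0.008,0.009,0.025,0,0,0],[0.02,0.02,0.01,0,0,0],[0.03,0.031,0,0,0,0],[0.03,0.032,0,0,0,0],[0.03,0.031,0,0,0,0],[0.02,0.021,0,0,0,0],[0.01,0.01,0,0,0,0],[0,0,0,0,0,0],[0,0,0,0,0,0]])

```text
time: 22.02
position: [0.588, 0.2419, 0.3012]
tool_rot: [0.676, 0.737, -0.001, -0.001]
ft_force: [0.3, 0.3, -0.7]
grip_width: 0.0395
grip_force: 20.0
```

Contact is expected at about TCP z 0.2065.

Request:
step_arm(rows=[[0.001,0.001,-0.02,0,0,0],[0,0,-0.03,0,0,0],[0,0,-0.022,0,0,0],[0,0,-0.012,0,0,0],[0,0,-0.005,0,0,0],[0,0,-0.002,0,0,0],[0,0,0,0,0,0],[0,0,0,0,0,0]])

```text
time: 23.02
position: [0.5903, 0.2438, 0.2112]
tool_rot: [0.676, 0.737, 0.001, 0.0]
ft_force: [-0.7, 0.6, -1.8]
grip_width: 0.0391
grip_force: 20.0
```

Request:
step_arm(rows=[[0,0,-0.001,0,0,0],[0,0,-0.001,0,0,0],[0,0,-0.0007,0,0,0],[0,0,0,0,0,0]])

```text
time: 23.52
position: [0.59, 0.2437, 0.2076]
tool_rot: [0.676, 0.737, -0.0, -0.0]
ft_force: [-0.3, -0.7, -0.9]
grip_width: 0.0395
grip_force: 20.0
```

Request:
step_arm(rows=[[0,0,-0.0005,0,0,0],[0,0,-0.0005,0,0,0],[0,0,-0.0005,0,0,0],[0,0,0,0,0,0]])

```text
time: 24.02
position: [0.59, 0.2437, 0.2065]
tool_rot: [0.676, 0.737, 0.0, 0.0]
ft_force: [-0.9, 0.3, 1.6]
grip_width: 0.0395
grip_force: 20.0
```

Request:
step_arm(rows=[[0,0,-0.0003,0,0,0],[0,0,0,0,0,0]])

```text
time: 24.28
position: [0.59, 0.2437, 0.2065]
tool_rot: [0.676, 0.737, 0.0, 0.0]
ft_force: [-1.4, -1.1, 5.2]
grip_width: 0.0398
grip_force: 20.0
```

Request:
step_arm(rows=[[0,0,0,0,0,0],[0,0,0,0,0,0],[0,0,0,0,0,0],[0,0,0,0,0,0],[0,0,0,0,0,0]], jaw=0.075)

```text
time: 24.9
position: [0.59, 0.2437, 0.2058]
tool_rot: [0.676, 0.737, -0.0, -0.0]
ft_force: [0.1, -0.2, 0.2]
grip_width: 0.0738
grip_force: 0.0
```

Request:
step_arm(rows=[[0,0,0.02,0,0,0],[0,0,0.03,0,0,0],[0,0,0.03,0,0,0],[-0.005,-0.015,0.03,0,0,0],[-0.013,-0.04,0,0,0,0],[-0.017,-0.05,0,0,0,0],[-0.02,-0.06,0,0,0,0],[-0.02,-0.06,0,0,0,0],[-0.017,-0.05,0,0,0,0],[-0.015,-0.045,0,0,0,0],[-0.01,-0.028,0,0,0,0],[0,0,0,0,0,0]], jaw=0.087)

```text
time: 26.4
position: [0.4733, -0.1047, 0.3173]
tool_rot: [0.677, 0.736, 0.0, 0.001]
ft_force: [-0.8, -0.2, -0.0]
grip_width: 0.0871
grip_force: 0.0
```

Request:
step_arm(rows=[[0,0,0,0,0,0]])

```text
time: 26.52
position: [0.4737, -0.1026, 0.3167]
tool_rot: [0.676, 0.737, 0.0, 0.001]
ft_force: [0.6, -0.4, 0.3]
grip_width: 0.0871
grip_force: 0.0
```

```bash
python3 wl.py .4725 -.1045 .052
python3 - <<'E'
from h import *
for n in("scene","side"):
    c=camera(n);P=cloud(c).reshape(-1,3)
    for n,x,y,z in(("placed",.589,.2427,.057),("stock",.58,.304,.057)):
        q=P[(abs(P[:,2]-z)<.004)&(np.hypot(P[:,0]-x,P[:,1]-y)<.03)]
        if len(q):print(n,len(q),cv2.minEnclosingCircle(q[:,:2].astype(np.float32)),q[:,2].mean())
E
```

```text
TCP [ 0.4737 -0.1026  0.3167] 1662 ((0.4731411337852478, -0.10535267740488052), 0.020385224372148514)
placed 316 ((0.5885459184646606, 0.2447543442249298), 0.019874269142746925) 0.05623614800152926
stock 359 ((0.5803232789039612, 0.30423736572265625), 0.02010646089911461) 0.05631303732945117
placed 111 ((0.5890467762947083, 0.24167057871818542), 0.020645340904593468) 0.056753597811057606
stock 102 ((0.5786101222038269, 0.30391624569892883), 0.022265857085585594) 0.056832803708993185
```

Request:
step_arm(rows=[[-0.0005,-0.0015,-0.025,0,0,0],[0,0,-0.035,0,0,0],[0,0,-0.028,0,0,0],[0,0,-0.018,0,0,0],[0,0,-0.009,0,0,0],[0,0,0,0,0,0],[0,0,0,0,0,0]])

```text
time: 27.55
position: [0.4734, -0.1043, 0.2015]
tool_rot: [0.676, 0.737, 0.0, 0.001]
ft_force: [-0.4, -0.1, 0.9]
grip_width: 0.0872
grip_force: 0.0
```

Request:
step_arm(rows=[[0,0,0,0,0,0],[0,0,0,0,0,0],[0,0,0,0,0,0],[0,0,0,0,0,0],[0,0,0,0,0,0],[0,0,0,0,0,0],[0,0,0,0,0,0]], jaw=0.025)

```text
time: 28.42
position: [0.473, -0.1044, 0.2009]
tool_rot: [0.676, 0.737, 0.0, -0.0]
ft_force: [0.8, -0.3, -0.4]
grip_width: 0.0397
grip_force: 20.0
```

Request:
step_arm(rows=[[0,0,0.01,0,0,0],[0,0,0.025,0,0,0],[0,0,0.03,0,0,0],[0.004,0.01,0.03,0,0,0],[0.011,0.025,0.015,0,0,0],[0.018,0.042,0,0,0,0],[0.02,0.047,0,0,0,0],[0.02,0.047,0,0,0,0],[0.02,0.047,0,0,0,0],[0.017,0.039,0,0,0,0],[0.01,0.022,0,0,0,0],[0.005,0.008,0,0,0,0]])

```text
time: 29.92
position: [0.5979, 0.184, 0.3112]
tool_rot: [0.675, 0.738, -0.0, 0.0]
ft_force: [-0.6, 0.0, -0.8]
grip_width: 0.0397
grip_force: 20.0
```

Request:
step_arm(rows=[[0,0,0,0,0,0],[0,0,0,0,0,0]])

```text
time: 30.18
position: [0.5976, 0.1815, 0.3109]
tool_rot: [0.676, 0.737, -0.001, -0.0]
ft_force: [0.4, -0.4, -1.6]
grip_width: 0.0396
grip_force: 20.0
```

Contact is expected at about z 0.206.

Request:
step_arm(rows=[[0,0.001,-0.02,0,0,0],[0,0,-0.03,0,0,0],[0,0,-0.028,0,0,0],[0,0,-0.015,0,0,0],[0,0,-0.006,0,0,0],[0,0,-0.002,0,0,0],[0,0,-0.001,0,0,0],[0,0,0,0,0,0],[0,0,0,0,0,0]])

```text
time: 31.3
position: [0.5982, 0.1837, 0.2095]
tool_rot: [0.676, 0.737, 0.0, 0.0]
ft_force: [0.8, -0.1, -1.2]
grip_width: 0.0399
grip_force: 20.0
```

Request:
step_arm(rows=[[0,0,-0.0007,0,0,0],[0,0,-0.0006,0,0,0],[0,0,-0.0005,0,0,0],[0,0,0,0,0,0]])

```text
time: 31.8
position: [0.598, 0.1836, 0.207]
tool_rot: [0.676, 0.737, -0.0, -0.0]
ft_force: [0.1, -0.2, -0.7]
grip_width: 0.0398
grip_force: 20.0
```

Request:
step_arm(rows=[[0,0,-0.0005,0,0,0],[0,0,-0.0005,0,0,0],[0,0,-0.0004,0,0,0],[0,0,0,0,0,0]])

```text
time: 32.3
position: [0.598, 0.1836, 0.206]
tool_rot: [0.676, 0.737, 0.0, 0.0]
ft_force: [-0.7, -0.2, 1.5]
grip_width: 0.0395
grip_force: 20.0
```

Request:
step_arm(rows=[[0,0,-0.0003,0,0,0],[0,0,0,0,0,0]])

```text
time: 32.55
position: [0.598, 0.1836, 0.2059]
tool_rot: [0.676, 0.737, 0.0, 0.0]
ft_force: [-1.9, -0.1, 5.1]
grip_width: 0.0397
grip_force: 20.0
```

Request:
step_arm(rows=[[0,0,0,0,0,0],[0,0,0,0,0,0],[0,0,0,0,0,0],[0,0,0,0,0,0],[0,0,0,0,0,0]], jaw=0.075)

```text
time: 33.17
position: [0.598, 0.1836, 0.2053]
tool_rot: [0.676, 0.737, -0.0, -0.0]
ft_force: [0.5, 0.1, 0.1]
grip_width: 0.0738
grip_force: 0.0
```

Request:
step_arm(rows=[[0,0,0.02,0,0,0],[0,0,0.03,0,0,0],[0,0,0.03,0,0,0],[0,0,0.03,0,0,0],[-0.04,0,0.03,0,0,0],[-0.05,0,0.03,0,0,0],[-0.05,0,0,0,0,0],[0,0,0,0,0,0],[0,0,0,0,0,0]])

```text
time: 34.3
position: [0.4586, 0.1837, 0.3769]
tool_rot: [0.676, 0.737, 0.001, 0.001]
ft_force: [-0.5, -1.2, -0.4]
grip_width: 0.0749
grip_force: 0.0
```

```bash
python3 - <<'E'
from h import *
im=[]
for n in("scene","side"):
    c=camera(n);P=cloud(c).reshape(-1,3);im.append(c["pixels"][60:360,100:400])
    for l,x,y,z in(("tall",.611,-.279,.093),("s_tall",.598,-.209,.093),("wide",.636,.058,.067),("s_wide",.617,-.027,.067),("potB",.589,.2427,.057),("potA",.598,.183,.057),("s_small",.58,.304,.057)):
        q=P[(abs(P[:,2]-z)<.004)&(np.hypot(P[:,0]-x,P[:,1]-y)<(.041 if "wide" in l else .032))]
        if len(q):print(n,l,len(q),np.round(cv2.minEnclosingCircle(q[:,:2].astype(np.float32))[0],4),q[:,2].mean().round(4))
cv2.imwrite("pics/end.png",cv2.resize(np.hstack(im),(800,400)))
E
```

```text
scene tall 199 [ 0.6094 -0.2788] 0.092
scene s_tall 224 [ 0.5996 -0.2088] 0.092
scene wide 603 [0.6357 0.0595] 0.0662
scene s_wide 506 [ 0.6154 -0.025 ] 0.0661
scene potB 310 [0.5889 0.2444] 0.0563
scene potA 279 [0.5969 0.1831] 0.0561
scene s_small 352 [0.5804 0.3048] 0.0563
side tall 372 [ 0.6107 -0.281 ] 0.0928
side s_tall 334 [ 0.5979 -0.2094] 0.093
side wide 322 [0.6347 0.0555] 0.0671
side s_wide 378 [ 0.6169 -0.0264] 0.067
side potB 112 [0.5896 0.2427] 0.0567
side potA 115 [0.5967 0.1829] 0.0569
side s_small 105 [0.58  0.301] 0.0567
```

View pics/end.png

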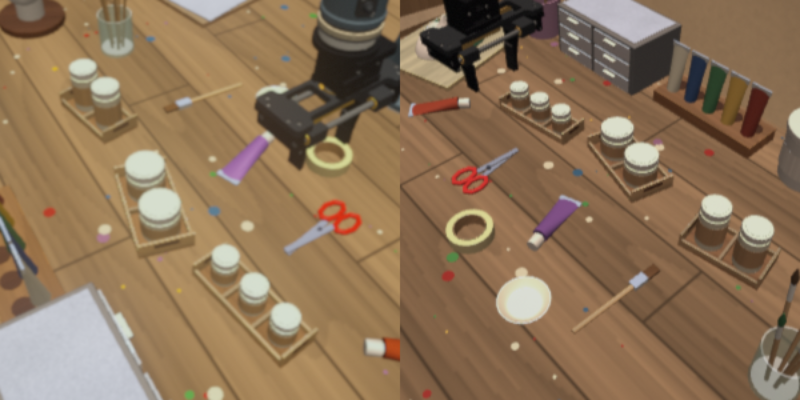

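All seven jars stand upright in their trays: tall pair at (83,85), wide pair at (150,190) and small row at (255,290) in the left view. The arm is clear of everything.

```bash
python3 -c "
from rig import hand_in
print(hand_in())"
```

```text
the job is handed in; nothing more can be done
None
```

The tall jar, the wide jar and both small pots now stand upright in the free places of their matching trays, the stock jars have not moved, and the job is handed in at about 34 s of the 109 s allowed.

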